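Reset the sealed field logger and close its service port

ROBOT

A 6-joint arm with a two-finger parallel gripper is mounted at the origin on the work surface. World frame = base frame: x ahead of the robot, y to its left, z up, the work surface at z = 0. Lengths are in m, angles in degrees, forces in N, time in s.
With the tool pointing down it reaches from about 0.375 to 0.9 m from the base axis. Payload 3.1 kg.
Tool frame: the origin (TCP) lies between the finger pads; the fingertips stand 22 mm ahead of it and the grasp point (between the pads) lies 3 mm ahead of it; y points along the fingers, x is the direction in which the jaws open and shut, and the axes are right-handed (so a half turn about y gives the same grasp; the last joint's range is limited). The gripper opens to 87 mm and grips with 3 to 60 N. Pads are 19 mm wide; open, the fingers measure 117 mm over their backs; the gripper's body (75 mm by 190 mm) begins 51 mm behind the grasp point.
Start: joints at [-10.227, 30.224, 82.088, -0, 67.689, -10.227], TCP at [0.625, 0, 0.245] pointing down, gripper open.
Joint ranges: [-176.69, 176.69], [-43.24, 126.21], [12.49, 139.97], [-82, 262], [0, 151.66], [-163.58, 163.58]. Speed limits (degrees/s): [159.86, 159.86, 180, 180, 180, 180].

INTERFACE

Orientations are given as a 3x3 rotation matrix whose columns are the frame's x, y, z axes.
In Python, from rig import bot, imaging, workorder gives the robot as it stands. The module is installed in compiled form; this text tells all that it offers.
- The arm moves only by the tool drive_tool, never from a script. Its argument "commands" is a list of rows, each an object of numbers: "dx", "dy", "dz": the shift along the tool's x, y, z normalised to -1 to 1, where 1 is 4 cm; "wx", "wy", "wz": the turn, a rotation vector about the tool's x, y, z normalised to -1 to 1, where 1 is pi/2 rad; "grip": the finger opening in mm, from 0 to 87. In form: [{"dx": .., "dy": .., "dz": .., "wx": .., "wy": .., "wz": .., "grip": ..}, ...]. A call has 1 to 8 rows; each row shifts and turns the commanded pose from where the row before left it, along the tool's axes as they then stand; what a row does not reach is not made up. A row lasts 1/8 s, in which the tool goes at most 62.5 mm and 10.7 degrees, less where a joint would pass 70% of its speed; a pose out of reach is approached as far as the arm can. A call with a number of a shift or a turn outside -1 to 1 is refused whole. A call with a gripper value outside its range is refused whole. The fingers move at their own pace and stop on an object; the grip force is fixed at half the most. Time passes only in rows, so rows that do not move let the fingers close. It gives the time, the measured TCP pose, the force and the opening at its end, in the units of the state.
- bot.read_state(): the state, without advancing time (a new reading comes with each control period).
- imaging.capture(name): name is "scene" or "side" or "wrist"; returns (picture, depth): 400x640x3 uint8, red, green, blue; 400x640 float32, m along the optical axis (not along the pixel's ray), 0 where there is no reading.
- imaging.get_calibration(name): a dict with "mtx" (3x3 intrinsics, pixels), "world_to_cam" (4x4, takes a point from world to camera coordinates). Camera axes: x right, y down, z forward; pixel columns grow to the right and rows downward; lengths in m; the calibration is good to about 2 mm. A picture is of the moment at which its call begins: read the wrist's pose just before it. get_calibration takes no time and is no camera call; for the wrist camera it gives the pose at the moment of the call.
- workorder.hand_in(): hands the job in, once; it reports no verdict.
The state is a dict: "time_s": time; "joint_positions": joint angles; "qvel": joint speeds; "tau": joint torques, N m; "position": TCP position; "tcp_rot": TCP orientation; "force": force on the tool from outside, world axes, zero at the start; "moment": the same for the moment, N m; "opening": opening from 0.0 (shut) to 1.0 (fully open).
Only numpy, scipy, OpenCV 4.12 (cv2) and the standard library are available. Lean on these libraries where they do the work, as an engineer would, in place of code of your own. Each camera call takes 0.05 s, during which the arm holds its last target. There are 200 camera calls.

TASK

The sealed field logger is bolted to the bench with its service port standing open: take the yellow reset stylus from the wooden tool block, reach down through the port with it to push the small recessed red reset button fully in and hold it in for a full second, and put the stylus back upright in the tool block, seated down in a free hole. After the reset, swing the blue screw cap on its arm over the port and turn it clockwise until it is fully home (if the cap stands in the way of the button, swing it clear first). Leave the spray can, the solder spool, the green test board and the two screwdrivers as they are.

Things in the scene. Friction and masses are not known exactly. Their poses are not given: they have to be found in the camera images.
- logger: Sealed field data logger: grey and silver die-cast box 150 x 90 mm, top face 50 mm above the bench, screwed on a black plate 178 x 98 x 6 mm that is fixed to the bench. Origin under its centre on the bench, x along its long side (two cable glands, 25 mm long and up to 35 mm high, at its +x end), z up.
- port (a point): Centre of the rim of the open service port in the logger's top, 35 mm from the logger's centre towards its -x end: a fixed brass collar, outside 34 mm, bore 26 mm, rim 58 mm above the bench. In the middle of the port's floor (8 mm below the rim) is a round hole of 10 mm that leads down to the red reset button.
- reset_face (a point): Centre of the face of the red reset button when it is out: straight below the port's centre, 6 mm below the mouth of the 10 mm hole, 14 mm below the port's rim, 44 mm above the bench. The button is 8.4 mm across. This point is fixed to the logger and does not move with the button.
- reset (a joint): Travel of the reset button in m: 0 = out, 0.004 = fully pressed (straight down). It springs back when released: it starts to move at 1.5 N and is fully in at 4 N.
- swing_arm (a joint): Swing in rad of the steel arm that carries the cap about its post: 0 = cap exactly over the port, against a stop (arm pointing from post to port, along the logger's -x); up to 1.8 = swung clear. From above it opens clockwise, closes counter-clockwise, and stays where left (friction 0.06 N m). 46 mm from post to cap axis, 14 mm wide, 30 mm round boss under the cap.
- post_axis (a point): Top of the fixed upright post about which the arm swings, 46 mm from the port's axis (11 mm from the logger's centre towards its +x end), 72.5 mm above the bench. The arm itself lies between 62.5 and 69.5 mm above the bench.
- cap (a joint): Turn in rad of the blue screw cap relative to its arm: 0 = fully loosened (as it starts), growing clockwise from above to 1.5 = fully home; friction 0.04 N m. Its quick thread runs in the arm's boss: 4 mm down per rad, 6 mm in all. While swinging, let the gripper turn along with the arm, or push the arm, otherwise the cap screws itself down in the arm.
- cap_top (a point): Centre of the top of the blue round cap, to be gripped across its diameter from above: 36 mm across (ribs to 38), 20 mm high, top 97 mm above the bench loosened, 91 mm home. Below it the brass thread (18 mm), the arm, and a 23 mm rubber plug that clears the port's rim by 3 mm when loosened and stands 3 mm inside the bore when home; lowered off-centre it blocks on the collar.
- block: Wooden tool block fixed to the bench, 60 x 140 mm and 70 mm high, with three upright holes of 11 mm, 66 mm deep, in a row along its own y axis at y = -42, 0 and 42 mm. Origin under its centre on the bench, z up.
- stylus: Reset stylus: round black shaft 6 mm thick and 60 mm long with a rounded tip, then a yellow handle 14 mm thick and 70 mm long; total 130 mm, about 30 g, balance point about 80 mm from the tip. It stands tip down in one of the block's holes with the handle's shoulder resting on the block's top, so its tip is 10 mm above the bench. Origin at the tip, z along the tool towards the handle's end.
- driver_red: Screwdriver with a red handle (14 mm thick, 74 mm long) and steel shaft, standing in the tool block, its top 144 mm above the bench. Leave it. Origin at its tip.
- driver_green: Screwdriver with a green handle (14 mm thick, 66 mm long) and steel shaft, standing in the tool block, its top 136 mm above the bench. Leave it. Origin at its tip.
- spray_can: Blue and white spray can with a red nozzle cap, 52 mm across and 187 mm high, standing loose on the bench between logger and tool block. Leave it. Origin under its centre.
- test_board: Green circuit board 60 x 80 mm on brass feet, parts up to 26 mm high, loose on the bench. Leave it. Origin under its centre on the bench.
- spool: Spool of solder, white flanges 62 mm across, 48 mm high, standing loose on the bench on the robot's side. Leave it. Origin under its centre.
There are look-alikes about, which are no part of the job. There is more than one size of the logger; the job needs the larger.

How it is judged (in metres and radians):
On the way, in this order (a step that is already met when the one before it is completed fails the run):
1. the reset button is held fully in by the stylus tip for a second (value of joint reset above 0.003 m and distance between stylus and reset_face below 0.008 m), for 0.8 s.
2. the cap is over the port and screwed home (value of joint swing_arm below 0.06 rad and value of joint cap above 1.35 rad), for 0.2 s.
At the end, for the whole second after the job is handed in: The cap is over the port (arm within 0.06 rad of its stop) and screwed home (turned past 1.35 of 1.5 rad), the button is out again (within 1 mm), and the stylus rests upright (within 0.15 rad) and still, seated in a hole of the tool block (tip 6 to 15 mm above the bench) (all of step 2 and z of stylus in the frame of block between 0.006 and 0.015 m and x of stylus in the frame of block between -0.008 and 0.008 m and angle between stylus's own z axis and vertical below 0.15 rad and linear speed of stylus below 0.02 m/s and value of joint reset below 0.001 m); the robot touches nothing.
It fails at once if the spray can is knocked: moved over 30 mm or tipped over 0.3 rad (distance of spray_can from where it was at the start of the episode above 0.03 m or angle between spray_can's own z axis and vertical above 0.3 rad).
It fails at once if the solder spool or the test board is pushed over 30 mm (distance of any of spool, test_board from where it was at the start of the episode above 0.03 m).
It fails at once if a screwdriver is moved over 20 mm (distance of any of driver_red, driver_green from where it was at the start of the episode above 0.02 m).
It also fails if it takes over 72 s, if anything falls off the work surface, if the arm or the gripper's body presses on something with over 40 N, if the wrist force passes 120 N, or if a joint passes its speed limit or range.

## Working session

There is one attempt and no reset: what is moved stays moved. The work goes in short steps, Python scripts to look and compute and a tool call to move; the robot and the scene stay as the last step left them, time stands still between calls to the robot, and variables do not carry over. Pictures are saved under pics/ and viewed, on a budget of 10 in all, crops included, one or two more only if the job needs it, and the job is handed in when it is done.

Besides the shell and the picture viewer there is one more tool, called after "Emit:" as name([rows], argument=value, ...), one row to a line, values as JSON. drive_tool: Moves the arm, as the interface text tells. Its arguments: {"type":"object","properties":{"commands":{"type":"array"}},"required":["commands"]}

```bash
mkdir -p pics
cat > h.py <<'E'
import numpy as np, cv2
from rig import bot, imaging, workorder
def snap(n):
    p,d=imaging.capture(n); c=imaging.get_calibration(n)
    return p,d,np.array(c["mtx"]),np.array(c["world_to_cam"])
def save(f,p): cv2.imwrite("pics/"+f,cv2.cvtColor(p,cv2.COLOR_RGB2BGR))
def ray(K,T,u,v):
    R=T[:3,:3];o=-R.T@T[:3,3];d=R.T@np.linalg.inv(K)@np.array([u,v,1.]);return o,d
def onz(K,T,u,v,z):
    o,d=ray(K,T,u,v);return o+d*(z-o[2])/d[2]
def cloud(d,K,T):
    v,u=np.mgrid[:d.shape[0],:d.shape[1]]
    pc=np.stack([(u-K[0,2])/K[0,0]*d,(v-K[1,2])/K[1,1]*d,d],-1)
    return (pc-T[:3,3])@T[:3,:3]
def proj(K,T,P):
    q=K@(T[:3,:3]@np.asarray(P,float)+T[:3,3]);return q[:2]/q[2]
E
python3 - <<'E'
from h import *
a=[]
for n in("scene","side","wrist"):
    p,d,K,T=snap(n);np.savez(n+".npz",p=p,d=d,K=K,T=T);save(n+"0.png",p);print(n,-T[:3,:3].T@T[:3,3],T[2,:3],K[0,0])
E
```

```text
scene [ 1.48922288 -0.10240432  0.85683105] [-0.76735343  0.14517537 -0.62457411] 483.22708999122915
side [ 0.36148646 -0.7733586   0.77055132] [ 0.17304937  0.77628464 -0.60616505] 446.58165162722685
wrist [0.62332765 0.07412913 0.38243005] [-0.00297405 -0.2657385  -0.96404056] 317.21962695174005
```

View pics/scene0.png

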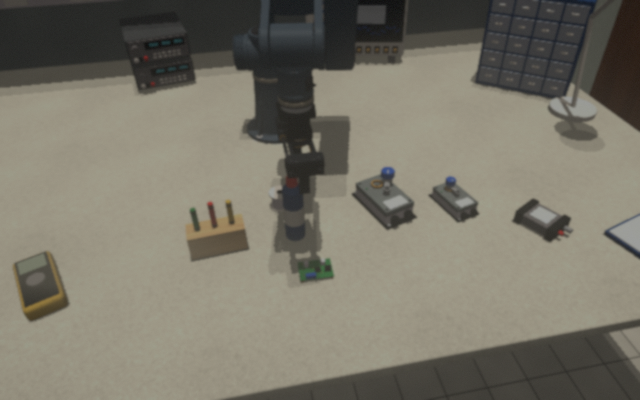

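View pics/side0.png

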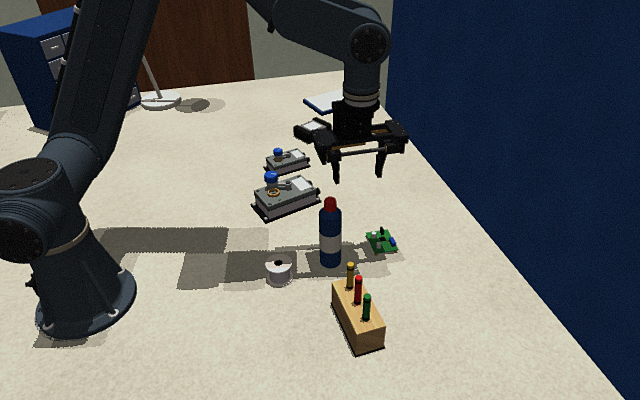

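The scene view shows the larger logger at about (385,195) with its blue cap at (388,173), swung beside the port. The block is at (215,235) with green, red and yellow handles; the yellow one, at (230,212), is nearest the can at (293,210). In the side view, the stylus is at (350,275), the port at (273,192) and the cap at (271,177).

Run:
```python
from h import *
def L(n):
    z=np.load(n+".npz");return z['p'],z['d'],z['K'],z['T']
rng={'scene':{'yellow':(218,195,242,228),'red':(205,198,220,232),'green':(187,203,202,234),'cap':(375,162,402,182)},
 'side':{'yellow':(342,258,358,292),'red':(352,272,366,308),'green':(360,290,374,324),'cap':(260,168,282,186)}}
hs={'yellow':((12,35),),'red':((0,8),(172,180)),'green':((45,90),),'cap':((105,130),)}
for n in rng:
    p,d,K,T=L(n);C=cloud(d,K,T);h=cv2.cvtColor(p,cv2.COLOR_RGB2HSV)
    for k,(a,b,c,e) in rng[n].items():
        m=np.zeros(d.shape,bool);s=np.zeros_like(m);s[b:e,a:c]=1
        for lo,hi in hs[k]: m|=(h[...,0]>=lo)&(h[...,0]<=hi)
        m&=s&(h[...,1]>110)&(h[...,2]>25)&(C[...,2]>(.078 if k!='cap' else .07))
        v,u=np.nonzero(m)
        if len(u)==0: print(n,k,'none');continue
        P=C[m];top=P[P[:,2]>P[:,2].max()-.008]
        print(n,k,len(u),'med',np.median(P,0).round(4),'zmax',P[:,2].max().round(4),'xy range',P[:,:2].min(0).round(4),P[:,:2].max(0).round(4),'uv',u.mean().round(1),v.mean().round(1))
    # logger / block top faces from depth
    for nm,(x0,x1,y0,y1),z0,z1 in(('box',(.45,.85,.05,.3),.046,.054),('blk',(.5,.9,-.4,-.1),.066,.074)):
        m=(C[...,2]>z0)&(C[...,2]<z1)&(C[...,0]>x0)&(C[...,0]<x1)&(C[...,1]>y0)&(C[...,1]<y1)
        nn,lab,st,ce=cv2.connectedComponentsWithStats(m.astype('uint8'))
        for i in range(1,nn):
            if st[i,4]>40:
                Q=C[lab==i][:,:2].astype('float32');print(n,nm,st[i],[np.round(x,4) for x in cv2.minAreaRect(Q)])
    I=cv2.resize(p[150:270,160:480] if n=='scene' else p[140:360,220:440],None,fx=2.4,fy=2.4,interpolation=cv2.INTER_CUBIC)
    save(n+'c.png',I)
p,d,K,T=L('wrist');save('w.png',p)
```

```text
scene yellow 13 med [ 0.5632 -0.1695  0.1402] zmax 0.1427 xy range [ 0.5547 -0.1738] [ 0.5701 -0.1668] uv 227.6 201.6
scene red 13 med [ 0.5667 -0.2109  0.1443] zmax 0.1466 xy range [ 0.5571 -0.2155] [ 0.5712 -0.2081] uv 209.6 203.6
scene green none
scene cap 36 med [0.4616 0.2588 0.0977] zmax 0.1017 xy range [0.451  0.2443] [0.479  0.2697] uv 387.3 170.3
scene box [359 182  53  32 845] [array([0.5037, 0.2435]), array([0.1385, 0.0939]), np.float64(17.4441)]
scene blk [186 214  60  28 852] [array([ 0.5646, -0.2107]), array([0.067, 0.14 ]), np.float64(4.3501)]
side yellow 161 med [ 0.5579 -0.1748  0.1137] zmax 0.7706 xy range [ 0.3615 -0.7734] [ 0.5667 -0.1644] uv 350.0 274.2
side red 158 med [ 0.5607 -0.2167  0.1161] zmax 0.7706 xy range [ 0.3615 -0.7734] [ 0.5687 -0.2066] uv 357.6 288.3
side green 125 med [ 0.5647 -0.2587  0.115 ] zmax 0.1385 xy range [ 0.5596 -0.2619] [ 0.5719 -0.2461] uv 366.3 305.2
side cap 138 med [0.4599 0.2479 0.0956] zmax 0.7706 xy range [ 0.3615 -0.7734] [0.4795 0.2761] uv 270.5 176.6
side box [268 175  48  31 663] [array([0.5022, 0.2445]), array([0.1375, 0.1   ]), np.float64(18.5288)]
side blk [ 332  276   54   60 1262] [array([ 0.5631, -0.2122]), array([0.0611, 0.1421]), np.float64(4.6301)]
```

View pics/w.png

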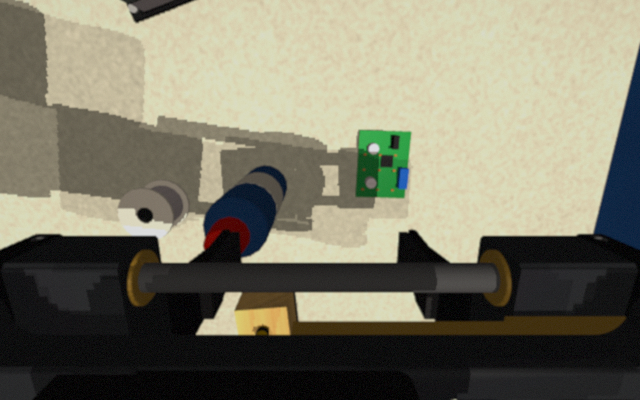

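The wrist view shows the board at (383,163), the can at (245,215) and the spool at (155,208). The logger's corner is just visible at the top left, at (150,5). I'll get the obstacle positions and tool axes next, then move the wrist camera over the logger.

Run:
```python
from h import *
s=bot.read_state();print(np.round(s['tcp_rot'],3),s['position'],s['time_s'],s['force'],s['opening'])
z=np.load('side.npz');p,d,K,T=z['p'],z['d'],z['K'],z['T'];C=cloud(d,K,T)
for nm,(a,b,c,e),lo,hi in(('can',(315,190,346,270),.02,.16),('cantop',(315,190,346,230),.175,.2),('spool',(260,250,296,290),.04,.06),('board',(360,225,400,255),.005,.05)):
    m=np.zeros(d.shape,bool);m[b:e,a:c]=1;m&=(C[...,2]>lo)&(C[...,2]<hi)&(C[...,0]<.9);P=C[m]
    print(nm,m.sum(),np.percentile(P,[3,50,97],axis=0).round(3).tolist())
```

```text
[[ 1.    -0.002  0.   ]
 [-0.     0.     1.   ]
 [-0.002 -1.     0.   ]] [6.24488741e-01 1.17392106e-04 2.43778350e-01] 0.15 [ 0.0041288  -0.87525417  0.84070757] 0.9985775911306414
can 1126 [[0.533, -0.042, 0.024], [0.553, -0.035, 0.098], [0.582, -0.008, 0.158]]
cantop 119 [[0.546, -0.029, 0.176], [0.558, -0.021, 0.186], [0.57, -0.004, 0.189]]
spool 426 [[0.403, -0.066, 0.046], [0.43, -0.04, 0.049], [0.457, -0.012, 0.051]]
board 552 [[0.671, -0.026, 0.008], [0.701, 0.01, 0.011], [0.727, 0.05, 0.024]]
```

Tool y points down and tool z points along world +y. The can is at about (0.557, -0.017), clear of the stylus. Moving the camera over the logger.

Emit:
drive_tool([
  {"dx":-0.45,"dy":-0.11,"dz":0.75,"wx":0,"wy":0,"wz":0,"grip":87},
  {"dx":-0.45,"dy":-0.11,"dz":0.75,"wx":0,"wy":0,"wz":0,"grip":60},
  {"dx":-0.45,"dy":-0.11,"dz":0.75,"wx":0,"wy":0,"wz":0,"grip":30},
  {"dx":-0.45,"dy":-0.11,"dz":0.75,"wx":0,"wy":0,"wz":0,"grip":0},
  {"dx":-0.45,"dy":-0.11,"dz":0.75,"wx":0,"wy":0,"wz":0,"grip":0},
  {"dx":-0.45,"dy":-0.11,"dz":0.75,"wx":0,"wy":0,"wz":0,"grip":0},
  {"dx":-0.45,"dy":-0.11,"dz":0.75,"wx":0,"wy":0,"wz":0,"grip":0},
  {"dx":-0.45,"dy":-0.11,"dz":0.75,"wx":0,"wy":0,"wz":0,"grip":0},
])

```text
time_s: 1.15
position: [0.4801, 0.2409, 0.2797]
tcp_rot: [[1.0, -0.001, 0.0], [-0.0, -0.0, 1.0], [-0.001, -1.0, -0.0]]
force: [1.5, 0.3, -0.3]
opening: 0.287
```

Emit:
drive_tool([
  {"dx":0,"dy":0,"dz":0,"wx":0,"wy":0,"wz":0,"grip":0},
  {"dx":0,"dy":0,"dz":0,"wx":0,"wy":0,"wz":0,"grip":0},
])

```text
time_s: 1.4
position: [0.4812, 0.2397, 0.2796]
tcp_rot: [[1.0, 0.0, -0.0], [0.0, -0.001, 1.0], [0.0, -1.0, -0.001]]
force: [-0.3, -0.4, -0.1]
opening: 0.062
```

Run:
```python
from h import *
p,d,K,T=snap('wrist');np.savez('wl.npz',p=p,d=d,K=K,T=T);save('wl.png',p)
print(-T[:3,:3].T@T[:3,3])
C=cloud(d,K,T);h=cv2.cvtColor(p,cv2.COLOR_RGB2HSV)
m=(h[...,0]>100)&(h[...,0]<130)&(h[...,1]>110)&(h[...,2]>40)&(C[...,2]>.085)&(C[...,2]<.11)
m=cv2.morphologyEx(m.astype('uint8'),2,np.ones((3,3)));c,_=cv2.findContours(m,0,1)
for q in c:
    if cv2.contourArea(q)>200: print('cap',cv2.contourArea(q),cv2.minEnclosingCircle(q),cv2.fitEllipse(q),onz(K,T,*cv2.minEnclosingCircle(q)[0],.097))
m=((C[...,2]>.046)&(C[...,2]<.054)&(C[...,1]>.1)).astype('uint8')
nn,lab,st,ce=cv2.connectedComponentsWithStats(m)
for i in range(1,nn):
    if st[i,4]>800: print(st[i],[np.round(x,4) for x in cv2.minAreaRect(C[lab==i][:,:2].astype('float32'))])
```

```text
[0.48007766 0.31350107 0.41810783]
cap 833.5 ((299.5765075683594, 165.0218505859375), 18.248226165771484) ((298.85711669921875, 164.54197692871094), (32.82140350341797, 34.92693328857422), 21.404647827148438) [0.46005398 0.26076487 0.097     ]
[ 258  118  143  110 7562] [array([0.4926, 0.2408]), array([0.1502, 0.0906]), np.float64(18.0577)]
```

View pics/wl.png

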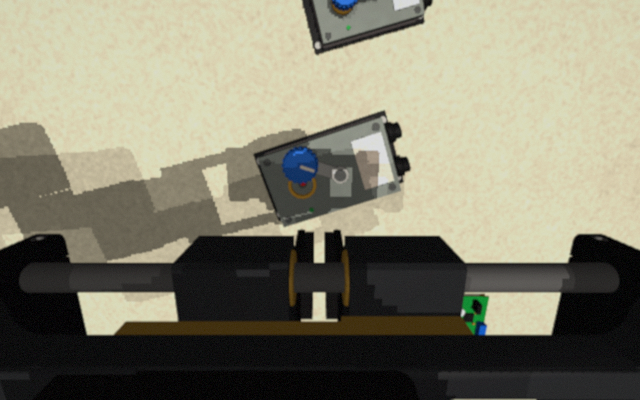

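The wrist view shows the cap at (299,164) partly covering the port ring at (302,188). The post is at (340,177) and the glands are on the right at (398,150), so logger +x points right. I'll compute the points from rays and compare them with the logger geometry.

Run:
```python
from h import *
z=np.load('wl.npz');p,d,K,T=z['p'],z['d'],z['K'],z['T'];C=cloud(d,K,T)
c=np.array([.4926,.2408]);a=np.radians(18.06);ux=np.array([np.cos(a),np.sin(a)])
print('port from box',c-.035*ux,'post',c+.011*ux)
g=cv2.cvtColor(p,cv2.COLOR_RGB2GRAY)
h=cv2.cvtColor(p,cv2.COLOR_RGB2HSV);m=(h[...,0]>10)&(h[...,0]<28)&(h[...,1]>90)
s=np.zeros_like(m);s[170:205,280:325]=1;m&=s
v,u=np.nonzero(m);print('brass',len(u),u.min(),u.max(),v.min(),v.max())
W=np.array([onz(K,T,x,y,.058)[:2] for x,y in zip(u,v)])
c1,r=cv2.minEnclosingCircle(W.astype('float32'));print('ring',c1,r)
Q=C[m];print('ring depth z',np.median(Q,0))
m2=(C[...,2]>.0705)&(C[...,2]<.08);m2[:,:322]=0;m2[:150]=0;m2[200:]=0;m2[:,370:]=0
print('post',m2.sum(),C[m2].mean(0), np.nonzero(m2)[1].mean() if m2.any() else 0, np.nonzero(m2)[0].mean() if m2.any() else 0)
print('post ray',onz(K,T,340,177,.0725))
mr=((h[...,0]<8)|(h[...,0]>172))&(h[...,1]>120)&s
v,u=np.nonzero(mr);print('red',len(u),u.mean() if len(u) else 0,v.mean() if len(u) else 0)
cap=onz(K,T,299.2,164.8,.097)[:2]
for post in (c+.011*ux,onz(K,T,340,177,.0725)[:2]):
    w=cap-post;print('cap-post',np.linalg.norm(w),'swing deg',(np.degrees(np.arctan2(-ux[1],-ux[0])-np.arctan2(w[1],w[0]))%360))
for n in('scene','side'):
    z2=np.load(n+'.npz')
    for nm,P in(('port',[*(c-.035*ux),.058]),('post',[*(c+.011*ux),.0725]),('cap',[*cap,.097])): print(n,nm,proj(z2['K'],z2['T'],P).round(1))
    sl=(slice(150,230),slice(340,430)) if n=='scene' else (slice(155,225),slice(245,325))
    q=z2['p'][sl].copy();
    save(n+'l.png',cv2.resize(q,None,fx=4,fy=4,interpolation=cv2.INTER_CUBIC))
a=cv2.imread('pics/scenel.png');b=cv2.imread('pics/sidel.png');cc=cv2.resize(cv2.imread('pics/wl.png')[105:235,245:415],None,fx=4,fy=4,interpolation=cv2.INTER_CUBIC)
hh=max(a.shape[0],b.shape[0]);o=np.zeros((320,680,3),np.uint8);o[:a.shape[0],:a.shape[1]]=a;o[:b.shape[0],360:]=b
cv2.imwrite('pics/mix.png',cv2.resize(np.vstack([o,cc]),None,fx=.72,fy=.72))
```

```text
port from box [0.45932437 0.22994955] post [0.50305806 0.24421014]
brass 213 288 316 178 198
ring (0.4599815011024475, 0.23091727495193481) 0.017141664400696754
ring depth z [0.46097477 0.22222001 0.05609169]
post 78 [0.50299925 0.24459346 0.07125193] 339.8333333333333 175.64102564102564
post ray [0.50312636 0.24331673 0.0725    ]
red 11 302.72727272727275 184.45454545454547
cap-post 0.04651727299130023 swing deg 39.20882830067916
cap-post 0.046910279665544286 swing deg 40.19648328135179
scene port [376.5 182.4]
scene post [386.3 186.8]
scene cap [388.2 169.5]
side port [272.3 191.4]
side post [286.7 181.8]
side cap [269.5 173.5]
```

View pics/mix.png

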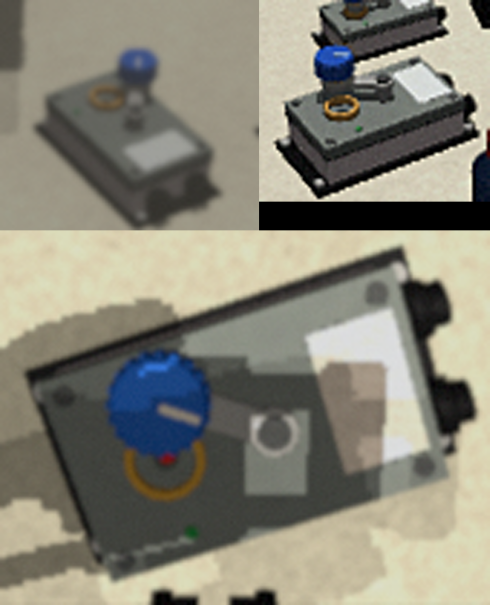

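The measurements agree across views:

| Item | Value |
|---|---|
| Port | (0.460, 0.230), ring radius 17.1 mm |
| Post | (0.503, 0.244) |
| Cap | (0.460, 0.261), 46.5 mm from the post, swung about 39° |

The cap is 31 mm from the port axis, so the 6 mm shaft clears it by about 9 mm. The handle and fingers stay above the cap, so no pre-swing is needed. Next is the stylus.

Emit:
drive_tool([
  {"dx":0.25,"dy":0,"dz":-1,"wx":0,"wy":0,"wz":0,"grip":50},
  {"dx":0.25,"dy":0,"dz":-1,"wx":0,"wy":0,"wz":0,"grip":50},
  {"dx":0.25,"dy":0,"dz":-1,"wx":0,"wy":0,"wz":0,"grip":50},
  {"dx":0.25,"dy":0,"dz":-1,"wx":0,"wy":0,"wz":0,"grip":50},
  {"dx":0.25,"dy":0,"dz":-1,"wx":0,"wy":0,"wz":0,"grip":50},
  {"dx":0.25,"dy":0,"dz":-1,"wx":0,"wy":0,"wz":0,"grip":50},
  {"dx":0.25,"dy":0,"dz":-1,"wx":0,"wy":0,"wz":0,"grip":50},
  {"dx":0.25,"dy":0,"dz":-1,"wx":0,"wy":0,"wz":0,"grip":50},
])

```text
time_s: 2.45
position: [0.5611, -0.0829, 0.2794]
tcp_rot: [[1.0, -0.0, 0.002], [-0.002, -0.0, 1.0], [-0.0, -1.0, -0.0]]
force: [0.7, -0.1, -0.8]
opening: 0.57
```

Emit:
drive_tool([
  {"dx":0,"dy":0,"dz":-1,"wx":0,"wy":0,"wz":0,"grip":50},
  {"dx":0,"dy":0,"dz":-1,"wx":0,"wy":0,"wz":0,"grip":50},
  {"dx":0,"dy":0,"dz":-1,"wx":0,"wy":0,"wz":0,"grip":50},
  {"dx":0,"dy":0,"dz":-0.5,"wx":0,"wy":0,"wz":0,"grip":50},
  {"dx":0,"dy":0,"dz":0,"wx":0,"wy":0,"wz":0,"grip":50},
  {"dx":0,"dy":0,"dz":0,"wx":0,"wy":0,"wz":0,"grip":50},
])

```text
time_s: 3.2
position: [0.5607, -0.2188, 0.2795]
tcp_rot: [[1.0, -0.001, -0.0], [0.0, 0.001, 1.0], [-0.001, -1.0, 0.001]]
force: [-0.5, -0.2, -0.1]
opening: 0.575
```

Run:
```python
from h import *
p,d,K,T=snap('wrist');np.savez('wb.npz',p=p,d=d,K=K,T=T);save('wb.png',p)
C=cloud(d,K,T);h=cv2.cvtColor(p,cv2.COLOR_RGB2HSV)
for nm,hm in(('yellow',(h[...,0]>14)&(h[...,0]<35)),('red',(h[...,0]<8)|(h[...,0]>172)),('green',(h[...,0]>45)&(h[...,0]<90))):
    m=hm&(h[...,1]>110)&(h[...,2]>25)&(C[...,2]>.128)&(C[...,2]<.15)&(C[...,1]<-.1)
    if m.sum(): P=C[m];v,u=np.nonzero(m);print(nm,m.sum(),P.min(0).round(4),P.max(0).round(4),np.median(P,0).round(4),u.mean(),v.mean())
m=((C[...,2]>.066)&(C[...,2]<.074)&(C[...,1]<-.1)&(C[...,1]>-.32)).astype('uint8')
nn,lab,st,ce=cv2.connectedComponentsWithStats(m)
for i in range(1,nn):
    if st[i,4]>300: print(st[i],[np.round(x,4) for x in cv2.minAreaRect(C[lab==i][:,:2].astype('float32'))])
```

```text
yellow 226 [ 0.5511 -0.2547  0.1282] [ 0.5718 -0.1623  0.1407] [ 0.5574 -0.169   0.1384] 317.41150442477874 144.02212389380531
red 198 [ 0.5555 -0.2168  0.1286] [ 0.5674 -0.2038  0.1441] [ 0.561  -0.2092  0.1423] 321.3888888888889 186.77272727272728
green 137 [ 0.5592 -0.2578  0.1281] [ 0.5707 -0.246   0.1363] [ 0.5649 -0.2507  0.1343] 324.88321167883214 227.5912408759124
[ 288  107   64  128 5670] [array([ 0.561 , -0.2114]), array([0.0601, 0.1405]), np.float64(4.8766)]
```

View pics/wb.png

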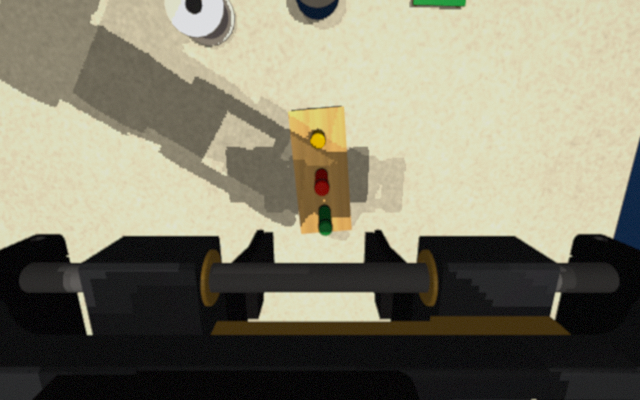

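The wrist view shows yellow at (318,140), red at (321,185) and green at (325,220) on the block. That puts the stylus at (0.5574, -0.1693), which matches the hole predicted from the block's outline. Moving above it, then down.

Emit:
drive_tool([
  {"dx":-0.08,"dy":0,"dz":0.62,"wx":0,"wy":0,"wz":0,"grip":50},
  {"dx":0,"dy":0,"dz":0.61,"wx":0,"wy":0,"wz":0,"grip":50},
  {"dx":0,"dy":0.8,"dz":0,"wx":0,"wy":0,"wz":0,"grip":50},
  {"dx":0,"dy":0.8,"dz":0,"wx":0,"wy":0,"wz":0,"grip":50},
  {"dx":0,"dy":0.8,"dz":0,"wx":0,"wy":0,"wz":0,"grip":50},
  {"dx":0,"dy":0.7,"dz":0,"wx":0,"wy":0,"wz":0,"grip":50},
  {"dx":0,"dy":0.64,"dz":0,"wx":0,"wy":0,"wz":0,"grip":50},
  {"dx":0,"dy":0,"dz":0,"wx":0,"wy":0,"wz":0,"grip":50},
])

```text
time_s: 4.25
position: [0.5564, -0.1679, 0.1286]
tcp_rot: [[1.0, -0.004, -0.002], [0.002, 0.003, 1.0], [-0.004, -1.0, 0.003]]
force: [0.2, 0.1, -0.6]
opening: 0.579
```

Emit:
drive_tool([
  {"dx":0,"dy":0,"dz":0,"wx":0,"wy":0,"wz":0,"grip":30},
  {"dx":0,"dy":0,"dz":0,"wx":0,"wy":0,"wz":0,"grip":20},
  {"dx":0,"dy":0,"dz":0,"wx":0,"wy":0,"wz":0,"grip":8},
  {"dx":0,"dy":0,"dz":0,"wx":0,"wy":0,"wz":0,"grip":5},
  {"dx":0,"dy":0,"dz":0,"wx":0,"wy":0,"wz":0,"grip":5},
  {"dx":0,"dy":0,"dz":0,"wx":0,"wy":0,"wz":0,"grip":5},
])

```text
time_s: 5.0
position: [0.5579, -0.1709, 0.1305]
tcp_rot: [[1.0, 0.0, 0.0], [-0.0, -0.0, 1.0], [0.0, -1.0, -0.0]]
force: [0.2, 0.1, 1.4]
opening: 0.149
```

It's gripped at an opening of about 13 mm. Lifting clear and carrying it above the can.

Emit:
drive_tool([
  {"dx":0,"dy":-0.4,"dz":0,"wx":0,"wy":0,"wz":0,"grip":5},
  {"dx":0,"dy":-0.7,"dz":0,"wx":0,"wy":0,"wz":0,"grip":5},
  {"dx":0,"dy":-0.9,"dz":0,"wx":0,"wy":0,"wz":0,"grip":5},
  {"dx":0,"dy":-0.9,"dz":0,"wx":0,"wy":0,"wz":0,"grip":5},
  {"dx":0,"dy":-0.9,"dz":0,"wx":0,"wy":0,"wz":0,"grip":5},
  {"dx":0,"dy":-0.9,"dz":0,"wx":0,"wy":0,"wz":0,"grip":5},
  {"dx":-0.2,"dy":-0.8,"dz":0.4,"wx":0,"wy":0,"wz":0,"grip":5},
  {"dx":-0.25,"dy":0,"dz":0.8,"wx":0,"wy":0,"wz":0,"grip":5},
])

```text
time_s: 6.0
position: [0.5412, -0.1238, 0.3542]
tcp_rot: [[1.0, 0.007, 0.002], [-0.002, -0.003, 1.0], [0.007, -1.0, -0.003]]
force: [-0.6, 0.1, -0.4]
opening: 0.151
```

Emit:
drive_tool([
  {"dx":-0.25,"dy":0,"dz":1,"wx":0,"wy":0,"wz":0,"grip":5},
  {"dx":-0.25,"dy":0,"dz":1,"wx":0,"wy":0,"wz":0,"grip":5},
  {"dx":-0.25,"dy":0,"dz":1,"wx":0,"wy":0,"wz":0,"grip":5},
  {"dx":-0.25,"dy":0,"dz":1,"wx":0,"wy":0,"wz":0,"grip":5},
  {"dx":-0.25,"dy":0,"dz":1,"wx":0,"wy":0,"wz":0,"grip":5},
  {"dx":-0.25,"dy":0,"dz":1,"wx":0,"wy":0,"wz":0,"grip":5},
  {"dx":-0.25,"dy":0,"dz":1,"wx":0,"wy":0,"wz":0,"grip":5},
  {"dx":-0.24,"dy":0,"dz":1,"wx":0,"wy":0,"wz":0,"grip":5},
])

```text
time_s: 7.0
position: [0.4594, 0.1985, 0.3511]
tcp_rot: [[1.0, 0.001, 0.0], [-0.0, 0.0, 1.0], [0.001, -1.0, 0.0]]
force: [0.3, 0.0, -0.9]
opening: 0.146
```

Emit:
drive_tool([
  {"dx":0,"dy":0.8,"dz":0.8,"wx":0,"wy":0,"wz":0,"grip":5},
  {"dx":0,"dy":0.9,"dz":0,"wx":0,"wy":0,"wz":0,"grip":5},
  {"dx":0,"dy":0.9,"dz":0,"wx":0,"wy":0,"wz":0,"grip":5},
  {"dx":0,"dy":0,"dz":0,"wx":0,"wy":0,"wz":0,"grip":5},
  {"dx":0,"dy":0,"dz":0,"wx":0,"wy":0,"wz":0,"grip":5},
])

```text
time_s: 7.62
position: [0.4611, 0.2294, 0.2477]
tcp_rot: [[1.0, 0.002, 0.0], [-0.0, 0.001, 1.0], [0.002, -1.0, 0.001]]
force: [-0.3, -0.9, -0.9]
opening: 0.151
```

Run:
```python
from h import *
S=[]
for n in('wrist','scene','side'):
    p,d,K,T=snap(n);np.savez('h_'+n+'.npz',p=p,d=d,K=K,T=T)
    s=bot.read_state();S.append(s['position']);print(n,proj(K,T,np.array(s['position'])+[0,0,-.118]).round(1),proj(K,T,[.46,.2303,.058]).round(1))
    if n=='wrist': w=cv2.resize(p[90:290,220:420],None,fx=2.5,fy=2.5,interpolation=2)
    if n=='side': q=cv2.resize(p[100:220,215:335],(500,500),interpolation=2)
print(np.mean(S,0))
save('hover.png',cv2.resize(np.hstack([w,q]),(800,400)))
```

```text
wrist [320.3 202.9] [318.5 183.3]
scene [377.8 161.2] [376.7 182.5]
side [270.9 169.3] [272.5 191.3]
[0.46139848 0.22942348 0.24803675]
```

View pics/hover.png

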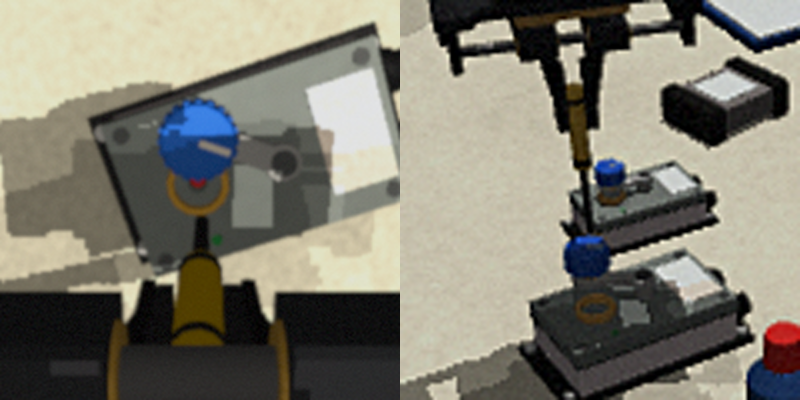

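The wrist crop shows the stylus tip at about (203,218), beneath the gripper and short of the port ring at (198,190). The stylus may lean slightly, so I'll quantify it with depth and axis fits.

Run:
```python
from h import *
tcp=np.array([.4612,.2296,.248])
for n in('wrist','scene','side'):
    z=np.load('h_'+n+'.npz');p,d,K,T=z['p'],z['d'],z['K'],z['T'];C=cloud(d,K,T)
    o=-T[:3,:3].T@T[:3,3]
    m=(np.hypot(C[...,0]-tcp[0],C[...,1]-tcp[1])<.022)&(C[...,2]>.118)&(C[...,2]<.222)&(d>0)
    for lo in np.arange(.118,.222,.013):
        k=m&(C[...,2]>=lo)&(C[...,2]<lo+.013)
        if k.sum()<2: continue
        P=C[k];v,u=np.nonzero(k)
        zc=lo+.0065;e=proj(K,T,[tcp[0],tcp[1],zc])
        print(n,k.sum(),'z%.3f'%P[:,2].mean(),P.mean(0).round(4)[:2],'uv',u.mean().round(1),v.mean().round(1),'exp at same z',proj(K,T,[tcp[0],tcp[1],P[:,2].mean()]).round(1))
```

```text
wrist 6 z0.130 [0.4616 0.2335] uv 320.5 198.3 exp at same z [320.1 202.8]
wrist 27 z0.138 [0.4611 0.2334] uv 320.1 201.0 exp at same z [320.1 205.4]
wrist 31 z0.150 [0.4609 0.2333] uv 319.9 205.4 exp at same z [320.2 209.9]
wrist 40 z0.164 [0.4606 0.2333] uv 319.6 210.6 exp at same z [320.4 215.3]
wrist 17 z0.173 [0.4609 0.2335] uv 320.1 214.0 exp at same z [320.5 219.3]
wrist 81 z0.193 [0.4603 0.2365] uv 319.4 219.3 exp at same z [320.7 229.4]
wrist 162 z0.202 [0.4605 0.2363] uv 319.7 224.8 exp at same z [320.8 234.8]
wrist 177 z0.216 [0.46   0.2365] uv 319.0 232.3 exp at same z [321.  243.3]
scene 12 z0.138 [0.4648 0.2312] uv 378.9 159.2 exp at same z [378.  158.6]
scene 9 z0.151 [0.4661 0.2313] uv 379.3 155.6 exp at same z [378.2 154.6]
scene 9 z0.164 [0.4652 0.2312] uv 379.4 151.2 exp at same z [378.4 150.5]
scene 7 z0.176 [0.466  0.2306] uv 379.6 147.3 exp at same z [378.7 146.4]
scene 14 z0.190 [0.4671 0.2303] uv 379.9 143.1 exp at same z [378.9 141.9]
scene 22 z0.202 [0.4681 0.2294] uv 379.9 139.3 exp at same z [379.2 137.9]
scene 22 z0.215 [0.4677 0.2299] uv 380.3 134.9 exp at same z [379.4 133.6]
side 2 z0.129 [0.4633 0.2315] uv 271.5 169.0 exp at same z [270.8 169.5]
side 7 z0.138 [0.4637 0.2283] uv 271.6 166.7 exp at same z [270.5 166.6]
side 11 z0.150 [0.4638 0.2292] uv 271.2 162.7 exp at same z [270.2 162.8]
side 10 z0.163 [0.4632 0.2294] uv 270.5 158.5 exp at same z [269.7 158.6]
side 11 z0.177 [0.4628 0.2293] uv 269.9 154.0 exp at same z [269.3 154. ]
side 11 z0.190 [0.4633 0.2265] uv 269.8 149.9 exp at same z [268.8 149.4]
side 27 z0.202 [0.4625 0.2255] uv 269.2 146.3 exp at same z [268.4 145.6]
side 28 z0.216 [0.4622 0.2261] uv 268.6 141.4 exp at same z [268.  140.8]
```

Run:
```python
from h import *
for n,f,(a,b,c,e) in(('wrist','h_wrist',(295,165,345,205)),('side','h_side',(255,178,292,204)),('side','side',(255,178,292,204)),('scene','h_scene',(358,170,396,196)),('wrist0','wl',(280,170,325,205))):
    z=np.load(f+'.npz');p,K,T=z['p'],z['K'],z['T'];h=cv2.cvtColor(p,cv2.COLOR_RGB2HSV)
    m=(h[...,0]>8)&(h[...,0]<28)&(h[...,1]>(90 if n!='scene' else 60));s=np.zeros_like(m);s[b:e,a:c]=1;m&=s
    v,u=np.nonzero(m);W=np.array([onz(K,T,x,y,.058)[:2] for x,y in zip(u,v)],'float32')
    c1,r=cv2.minEnclosingCircle(W)
    # algebraic circle fit on mid-radius points
    A=np.c_[2*W,np.ones(len(W))];q=np.linalg.lstsq(A,(W**2).sum(1),rcond=None)[0]
    print(n,len(u),'encl',np.round(c1,4),round(r,4),'lsq',q[:2].round(4),np.sqrt(q[2]+q[0]**2+q[1]**2).round(4))
```

```text
wrist 264 encl [0.46   0.2273] 0.0189 lsq [0.46   0.2311] 0.0145
side 77 encl [0.4652 0.2383] 0.0332 lsq [0.4621 0.2309] 0.0175
side 77 encl [0.4639 0.2386] 0.0328 lsq [0.4611 0.2313] 0.0173
scene 70 encl [0.4639 0.2284] 0.0209 lsq [0.4642 0.2285] 0.0146
wrist0 213 encl [0.46   0.2309] 0.0171 lsq [0.46   0.2313] 0.0146
```

In the wrist frame the tip is at (0.4613, 0.2306) and the port at (0.4600, 0.2311). That calls for a -1.5 mm correction in x. Tip height is TCP minus 120 mm. Descending to the hole mouth first.

Emit:
drive_tool([
  {"dx":-0.04,"dy":0.5,"dz":0.01,"wx":0,"wy":0,"wz":0,"grip":5},
  {"dx":0,"dy":0.5,"dz":0,"wx":0,"wy":0,"wz":0,"grip":5},
  {"dx":0,"dy":0.4,"dz":0,"wx":0,"wy":0,"wz":0,"grip":5},
  {"dx":0,"dy":0.3,"dz":0,"wx":0,"wy":0,"wz":0,"grip":5},
  {"dx":0,"dy":0.2,"dz":0,"wx":0,"wy":0,"wz":0,"grip":5},
  {"dx":0,"dy":0.1,"dz":0,"wx":0,"wy":0,"wz":0,"grip":5},
  {"dx":0,"dy":0.05,"dz":0,"wx":0,"wy":0,"wz":0,"grip":5},
  {"dx":0,"dy":0,"dz":0,"wx":0,"wy":0,"wz":0,"grip":5},
])

```text
time_s: 8.78
position: [0.4588, 0.2297, 0.1644]
tcp_rot: [[1.0, 0.001, -0.0], [0.0, 0.0, 1.0], [0.001, -1.0, 0.0]]
force: [-0.2, 0.1, 0.2]
opening: 0.146
```

The tip is at about 45 mm with no contact force, so it's inside the hole. Now pressing.

Emit:
drive_tool([
  {"dx":0,"dy":0.05,"dz":0,"wx":0,"wy":0,"wz":0,"grip":5},
  {"dx":0,"dy":0.05,"dz":0,"wx":0,"wy":0,"wz":0,"grip":5},
  {"dx":0,"dy":0.05,"dz":0,"wx":0,"wy":0,"wz":0,"grip":5},
  {"dx":0,"dy":0,"dz":0,"wx":0,"wy":0,"wz":0,"grip":5},
  {"dx":0,"dy":0,"dz":0,"wx":0,"wy":0,"wz":0,"grip":5},
])

```text
time_s: 9.4
position: [0.4595, 0.2299, 0.1594]
tcp_rot: [[1.0, 0.002, -0.0], [0.0, 0.001, 1.0], [0.002, -1.0, 0.001]]
force: [-1.3, -1.0, 9.5]
opening: 0.152
```

Force is 9.5 N, above the 4 N needed, so the button is bottomed. Holding.

Emit:
drive_tool([
  {"dx":0,"dy":0.02,"dz":0,"wx":0,"wy":0,"wz":0,"grip":5},
  {"dx":0,"dy":0,"dz":0,"wx":0,"wy":0,"wz":0,"grip":5},
  {"dx":0,"dy":0,"dz":0,"wx":0,"wy":0,"wz":0,"grip":5},
  {"dx":0,"dy":0,"dz":0,"wx":0,"wy":0,"wz":0,"grip":5},
  {"dx":0,"dy":0,"dz":0,"wx":0,"wy":0,"wz":0,"grip":5},
  {"dx":0,"dy":0,"dz":0,"wx":0,"wy":0,"wz":0,"grip":5},
  {"dx":0,"dy":0,"dz":0,"wx":0,"wy":0,"wz":0,"grip":5},
  {"dx":0,"dy":0,"dz":0,"wx":0,"wy":0,"wz":0,"grip":5},
])

```text
time_s: 10.4
position: [0.4597, 0.23, 0.1592]
tcp_rot: [[1.0, 0.003, -0.0], [0.0, 0.001, 1.0], [0.003, -1.0, 0.001]]
force: [-2.1, 0.3, 14.2]
opening: 0.148
```

Emit:
drive_tool([
  {"dx":0,"dy":0,"dz":0,"wx":0,"wy":0,"wz":0,"grip":5},
  {"dx":0,"dy":0,"dz":0,"wx":0,"wy":0,"wz":0,"grip":5},
  {"dx":0,"dy":0,"dz":0,"wx":0,"wy":0,"wz":0,"grip":5},
])

```text
time_s: 10.78
position: [0.4597, 0.23, 0.1592]
tcp_rot: [[1.0, 0.003, -0.0], [0.0, 0.001, 1.0], [0.003, -1.0, 0.001]]
force: [-1.2, -0.5, 13.6]
opening: 0.154
```

Held for more than 1.4 s at about 14 N, with TCP z 0.159 putting the tip at about 40 mm. Now retracing exactly to the hole.

Emit:
drive_tool([
  {"dx":0,"dy":-0.4,"dz":0,"wx":0,"wy":0,"wz":0,"grip":5},
  {"dx":0,"dy":-0.8,"dz":0,"wx":0,"wy":0,"wz":0,"grip":5},
  {"dx":0,"dy":-0.9,"dz":0,"wx":0,"wy":0,"wz":0,"grip":5},
  {"dx":0,"dy":-0.9,"dz":0,"wx":0,"wy":0,"wz":0,"grip":5},
  {"dx":0,"dy":-0.9,"dz":0,"wx":0,"wy":0,"wz":0,"grip":5},
  {"dx":0.24,"dy":-0.92,"dz":-0.81,"wx":0,"wy":0,"wz":0,"grip":5},
  {"dx":0.28,"dy":0,"dz":-1,"wx":0,"wy":0,"wz":0,"grip":5},
  {"dx":0.28,"dy":0,"dz":-1,"wx":0,"wy":0,"wz":0,"grip":5},
])

```text
time_s: 11.78
position: [0.4907, 0.1163, 0.3505]
tcp_rot: [[1.0, 0.001, -0.001], [0.001, -0.0, 1.0], [0.001, -1.0, -0.0]]
force: [0.6, 0.8, -0.3]
opening: 0.149
```

Emit:
drive_tool([
  {"dx":0.28,"dy":0,"dz":-1,"wx":0,"wy":0,"wz":0,"grip":5},
  {"dx":0.28,"dy":0,"dz":-1,"wx":0,"wy":0,"wz":0,"grip":5},
  {"dx":0.28,"dy":0,"dz":-1,"wx":0,"wy":0,"wz":0,"grip":5},
  {"dx":0.28,"dy":0,"dz":-1,"wx":0,"wy":0,"wz":0,"grip":5},
  {"dx":0.28,"dy":0,"dz":-1,"wx":0,"wy":0,"wz":0,"grip":5},
  {"dx":0.28,"dy":0,"dz":-1,"wx":0,"wy":0,"wz":0,"grip":5},
  {"dx":0,"dy":0,"dz":-1,"wx":0,"wy":0,"wz":0,"grip":5},
  {"dx":0,"dy":0,"dz":-0.2,"wx":0,"wy":0,"wz":0,"grip":5},
])

```text
time_s: 12.78
position: [0.5576, -0.1731, 0.3493]
tcp_rot: [[1.0, -0.001, 0.003], [-0.003, 0.0, 1.0], [-0.001, -1.0, 0.0]]
force: [0.5, 0.4, -0.1]
opening: 0.15
```

Emit:
drive_tool([
  {"dx":0,"dy":0.9,"dz":0,"wx":0,"wy":0,"wz":0,"grip":5},
  {"dx":0,"dy":0.9,"dz":0,"wx":0,"wy":0,"wz":0,"grip":5},
  {"dx":0,"dy":0.9,"dz":0,"wx":0,"wy":0,"wz":0,"grip":5},
  {"dx":0,"dy":0.5,"dz":0,"wx":0,"wy":0,"wz":0,"grip":5},
  {"dx":0,"dy":0.2,"dz":0,"wx":0,"wy":0,"wz":0,"grip":5},
  {"dx":0,"dy":0,"dz":0,"wx":0,"wy":0,"wz":0,"grip":5},
  {"dx":0,"dy":0,"dz":0,"wx":0,"wy":0,"wz":0,"grip":5},
])

```text
time_s: 13.65
position: [0.5585, -0.1708, 0.2153]
tcp_rot: [[1.0, 0.002, -0.0], [0.0, -0.001, 1.0], [0.002, -1.0, -0.001]]
force: [0.3, -0.9, -1.3]
opening: 0.149
```

Run:
```python
from h import *
print(np.mean([bot.read_state()['position'] for _ in range(3)],0))
p,d,K,T=snap('wrist');s=bot.read_state()['position'];C=cloud(d,K,T);np.savez('r.npz',p=p,d=d,K=K,T=T)
print(s,'expected hole',proj(K,T,[.5574,-.1696,.07]).round(1))
m=(np.hypot(C[...,0]-.5574,C[...,1]+.1696)<.02)&(C[...,2]>.072)&(C[...,2]<.20)
for lo in np.arange(.072,.2,.012):
    k=m&(C[...,2]>=lo)&(C[...,2]<lo+.012)
    if k.sum()>2: v,u=np.nonzero(k);print(k.sum(),C[k].mean(0).round(4),u.mean().round(1),v.mean().round(1))
save('ret.png',cv2.resize(p[100:300,220:420],None,fx=2,fy=2,interpolation=2))
b=((C[...,2]>.066)&(C[...,2]<.074)&(C[...,1]<-.1)&(C[...,1]>-.32)).astype('uint8')
nn,lab,st,ce=cv2.connectedComponentsWithStats(b)
for i in range(1,nn):
    if st[i,4]>300: print(st[i],[np.round(x,4) for x in cv2.minAreaRect(C[lab==i][:,:2].astype('float32'))])
```

```text
[ 0.5584757  -0.17083063  0.21525138]
[ 0.55844717 -0.17091775  0.21530088] expected hole [319.2 193. ]
26 [ 0.5581 -0.1672  0.1019] 320.2 199.9
29 [ 0.558  -0.1672  0.1137] 320.1 203.9
36 [ 0.5577 -0.1672  0.1262] 319.7 208.5
34 [ 0.5576 -0.1672  0.1372] 319.7 213.1
5 [ 0.5563 -0.1635  0.1551] 317.8 216.2
136 [ 0.5574 -0.1641  0.1627] 319.6 220.9
148 [ 0.5573 -0.164   0.174 ] 319.5 227.0
191 [ 0.5567 -0.1637  0.1865] 318.5 234.3
342 [ 0.5571 -0.1615  0.1963] 319.2 237.3
[ 284  160   72   92 3986] [array([ 0.5587, -0.1862]), array([0.0602, 0.0898]), np.float64(4.7857)]
```

View pics/ret.png

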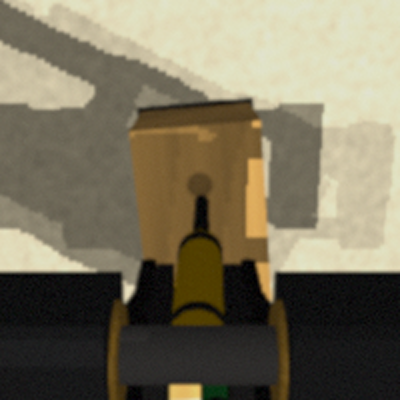

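The crop shows the tip at (201,197), just short of the hole at (199,184) in the projection. In metric terms, the tip is at (0.5581, -0.170) and the hole at (0.5577, -0.1688). Applying about a 1 mm correction and inserting.

Emit:
drive_tool([
  {"dx":-0.01,"dy":0,"dz":0.03,"wx":0,"wy":0,"wz":0,"grip":5},
  {"dx":0,"dy":0.3,"dz":0,"wx":0,"wy":0,"wz":0,"grip":5},
  {"dx":0,"dy":0.4,"dz":0,"wx":0,"wy":0,"wz":0,"grip":5},
  {"dx":0,"dy":0.2,"dz":0,"wx":0,"wy":0,"wz":0,"grip":5},
  {"dx":0,"dy":0,"dz":0,"wx":0,"wy":0,"wz":0,"grip":5},
])

```text
time_s: 14.32
position: [0.5568, -0.1693, 0.1768]
tcp_rot: [[1.0, -0.002, 0.0], [-0.0, 0.001, 1.0], [-0.002, -1.0, 0.001]]
force: [-0.0, 0.4, -0.1]
opening: 0.153
```

The tip is 13 mm into the hole with no force. Continuing to the seat.

Emit:
drive_tool([
  {"dx":0,"dy":0.4,"dz":0,"wx":0,"wy":0,"wz":0,"grip":5},
  {"dx":0,"dy":0.4,"dz":0,"wx":0,"wy":0,"wz":0,"grip":5},
  {"dx":0,"dy":0.3,"dz":0,"wx":0,"wy":0,"wz":0,"grip":5},
  {"dx":0,"dy":0.08,"dz":0,"wx":0,"wy":0,"wz":0,"grip":5},
  {"dx":0,"dy":0,"dz":0,"wx":0,"wy":0,"wz":0,"grip":5},
  {"dx":0,"dy":0,"dz":0,"wx":0,"wy":0,"wz":0,"grip":5},
])

```text
time_s: 15.08
position: [0.5575, -0.1696, 0.131]
tcp_rot: [[1.0, 0.0, 0.0], [-0.0, -0.0, 1.0], [0.0, -1.0, -0.0]]
force: [0.5, 0.1, -0.6]
opening: 0.15
```

Seated at the original grasp height. Releasing and lifting.

Emit:
drive_tool([
  {"dx":0,"dy":0,"dz":0,"wx":0,"wy":0,"wz":0,"grip":25},
  {"dx":0,"dy":0,"dz":0,"wx":0,"wy":0,"wz":0,"grip":40},
  {"dx":0,"dy":0,"dz":0,"wx":0,"wy":0,"wz":0,"grip":40},
  {"dx":0,"dy":-0.3,"dz":0,"wx":0,"wy":0,"wz":0,"grip":40},
  {"dx":0,"dy":-0.8,"dz":0,"wx":0,"wy":0,"wz":0,"grip":60},
  {"dx":0,"dy":-0.8,"dz":0,"wx":0,"wy":0,"wz":0,"grip":60},
  {"dx":0,"dy":-0.8,"dz":0,"wx":0,"wy":0,"wz":0,"grip":60},
  {"dx":0,"dy":-0.8,"dz":0,"wx":0,"wy":0,"wz":0,"grip":60},
])

```text
time_s: 16.08
position: [0.5573, -0.1695, 0.273]
tcp_rot: [[1.0, 0.001, -0.0], [0.0, -0.001, 1.0], [0.001, -1.0, -0.001]]
force: [-0.0, -0.6, -0.9]
opening: 0.683
```

Emit:
drive_tool([
  {"dx":-0.3,"dy":0,"dz":1,"wx":0,"wy":0,"wz":0,"grip":60},
  {"dx":-0.3,"dy":0,"dz":1,"wx":0,"wy":0,"wz":0,"grip":60},
  {"dx":-0.3,"dy":0,"dz":1,"wx":0,"wy":0,"wz":0,"grip":60},
  {"dx":-0.3,"dy":0,"dz":1,"wx":0,"wy":0,"wz":0,"grip":60},
  {"dx":-0.3,"dy":0,"dz":1,"wx":0,"wy":0,"wz":0,"grip":60},
  {"dx":-0.3,"dy":0,"dz":1,"wx":0,"wy":0,"wz":0,"grip":60},
  {"dx":-0.3,"dy":0,"dz":1,"wx":0,"wy":0,"wz":0,"grip":60},
  {"dx":-0.3,"dy":0,"dz":1,"wx":0,"wy":0,"wz":0,"grip":60},
])

```text
time_s: 17.08
position: [0.461, 0.1517, 0.2719]
tcp_rot: [[1.0, 0.002, 0.0], [-0.0, 0.0, 1.0], [0.002, -1.0, 0.0]]
force: [0.5, 0.5, 0.4]
opening: 0.693
```

Emit:
drive_tool([
  {"dx":-0.04,"dy":0,"dz":1,"wx":0,"wy":0,"wz":0,"grip":60},
  {"dx":0,"dy":0,"dz":0.6,"wx":0,"wy":0,"wz":0,"grip":60},
  {"dx":0,"dy":0,"dz":0,"wx":0,"wy":0,"wz":0,"grip":60},
  {"dx":0,"dy":0,"dz":0,"wx":0,"wy":0,"wz":0,"grip":60},
])

```text
time_s: 17.58
position: [0.4597, 0.2139, 0.2713]
tcp_rot: [[1.0, 0.0, -0.0], [0.0, -0.0, 1.0], [0.0, -1.0, -0.0]]
force: [-0.1, 0.1, 0.4]
opening: 0.688
```

```bash
cat > cap.py <<'E'
from h import *
def capfit(tag,ztop=.097):
    p,d,K,T=snap('wrist');np.savez(tag+'.npz',p=p,d=d,K=K,T=T);save(tag+'.png',p);C=cloud(d,K,T);h=cv2.cvtColor(p,cv2.COLOR_RGB2HSV)
    m=(h[...,0]>100)&(h[...,0]<130)&(h[...,1]>110)&(h[...,2]>40)&(np.hypot(C[...,0]-.46,C[...,1]-.245)<.06)&(C[...,2]>ztop-.008)
    c,_=cv2.findContours(m.astype('uint8'),0,1);q=max(c,key=cv2.contourArea)
    P=C[m];print('cap',onz(K,T,*cv2.minEnclosingCircle(q)[0],ztop).round(4),onz(K,T,*cv2.fitEllipse(q)[0],ztop).round(4),'r px',cv2.minEnclosingCircle(q)[1],'ztop',np.percentile(P[:,2],[50,90]).round(4),'cloud mid',((P.min(0)+P.max(0))/2).round(4))
    return C,m
E
python3 - <<'E'
from cap import *
print(np.mean([bot.read_state()['position'] for _ in range(3)],0));capfit('c1');print(bot.read_state()['position'])
# stylus check from side
p,d,K,T=snap('side');C=cloud(d,K,T);h=cv2.cvtColor(p,cv2.COLOR_RGB2HSV)
m=(h[...,0]>14)&(h[...,0]<35)&(h[...,1]>110);s=np.zeros_like(m);s[255:295,338:362]=1;m&=s&(C[...,2]>.078)&(C[...,2]<.2)
for lo in(.08,.1,.12):
    k=m&(C[...,2]>lo)&(C[...,2]<lo+.02);print(lo,k.sum(),C[k].mean(0).round(4))
print('top',C[m][:,2].max())
E
```

```text
[0.45973039 0.21392379 0.27133325]
cap [0.4593 0.2605 0.097 ] [0.4595 0.26   0.097 ] r px 19.780139923095703 ztop [0.0953 0.0964] cloud mid [0.4648 0.2463 0.2496]
[0.45978039 0.21366036 0.27123981]
0.08 44 [ 0.5562 -0.1736  0.09  ]
0.1 45 [ 0.5561 -0.1735  0.1094]
0.12 41 [ 0.5558 -0.173   0.1308]
top 0.1430872925703315
```

The stylus is upright and seated, with its top at about 0.14. The cap is at (0.4594, 0.2602). Moving above it and down, with the fingertips just above the arm.

Emit:
drive_tool([
  {"dx":-0.01,"dy":0,"dz":0.6,"wx":0,"wy":0,"wz":0,"grip":60},
  {"dx":0,"dy":0.5,"dz":0.56,"wx":0,"wy":0,"wz":0,"grip":60},
  {"dx":0,"dy":0.9,"dz":0,"wx":0,"wy":0,"wz":0,"grip":60},
  {"dx":0,"dy":0.9,"dz":0,"wx":0,"wy":0,"wz":0,"grip":60},
  {"dx":0,"dy":0.8,"dz":0,"wx":0,"wy":0,"wz":0,"grip":60},
  {"dx":0,"dy":0.7,"dz":0,"wx":0,"wy":0,"wz":0,"grip":60},
  {"dx":0,"dy":0.48,"dz":0,"wx":0,"wy":0,"wz":0,"grip":60},
  {"dx":0,"dy":0,"dz":0,"wx":0,"wy":0,"wz":0,"grip":60},
])

```text
time_s: 18.68
position: [0.4587, 0.2596, 0.0985]
tcp_rot: [[1.0, -0.004, 0.002], [-0.002, -0.001, 1.0], [-0.003, -1.0, -0.001]]
force: [-0.2, 0.2, 0.1]
opening: 0.689
```

Emit:
drive_tool([
  {"dx":0,"dy":0,"dz":0,"wx":0,"wy":0,"wz":0,"grip":45},
  {"dx":0,"dy":0,"dz":0,"wx":0,"wy":0,"wz":0,"grip":40},
  {"dx":0,"dy":0,"dz":0,"wx":0,"wy":0,"wz":0,"grip":30},
  {"dx":0,"dy":0,"dz":0,"wx":0,"wy":0,"wz":0,"grip":30},
  {"dx":0,"dy":0,"dz":0,"wx":0,"wy":0,"wz":0,"grip":30},
])

```text
time_s: 19.3
position: [0.4611, 0.261, 0.1005]
tcp_rot: [[1.0, 0.004, -0.0], [0.0, 0.001, 1.0], [0.004, -1.0, 0.001]]
force: [3.6, -1.6, 2.3]
opening: 0.407
```

Run:
```python
from h import *
s=bot.read_state();t=np.array(s['position']);print(t,s['force'],s['moment'],s['opening'],np.round(s['joint_positions'],1))
post=np.array([.503,.2443]);w=t[:2]-post;a0=np.degrees(np.arctan2(w[1],w[0]));print('r',np.hypot(*w),'arm deg',a0,'to close',198.06-a0)
# rows: n equal steps on the arc about post, yaw turns along
for tot in(39.5,40.5):
    n=8;st=np.radians(tot/n);r=.046;ang=np.radians(158.5)
    p0=r*np.array([np.cos(ang),np.sin(ang)]);p1=r*np.array([np.cos(ang+st),np.sin(ang+st)]);dl=p1-p0
    print(tot,'per row dx',dl[0]/.04,'dz',dl[1]/.04,'wy',-np.degrees(st)/90)
```

```text
[0.46114365 0.26100975 0.10046493] [ 3.55231709 -1.56534165  2.26090214] [-0.33949822 -0.63330837 -0.008686  ] 0.4069587922089467 [ 17.4  35.6 102.8  -0.   41.4  17.5]
r 0.045068500389173954 arm deg 158.23729727129884 to close 39.82270272870116
39.5 per row dx -0.03230555138323179 dz -0.09365616229113573 wy -0.05486111111111111
40.5 per row dx -0.033018120407536135 dz -0.09606175500187805 wy -0.05625
```

Cap gripped (35 mm). The arm angle is 158° and needs 39.8° to close. Swinging along the arc with the gripper turning.

Emit:
drive_tool([
  {"dx":-0.033,"dy":0,"dz":-0.096,"wx":0,"wy":-0.056,"wz":0,"grip":30},
  {"dx":-0.033,"dy":0,"dz":-0.096,"wx":0,"wy":-0.056,"wz":0,"grip":30},
  {"dx":-0.033,"dy":0,"dz":-0.096,"wx":0,"wy":-0.056,"wz":0,"grip":30},
  {"dx":-0.033,"dy":0,"dz":-0.096,"wx":0,"wy":-0.056,"wz":0,"grip":30},
])

```text
time_s: 19.8
position: [0.4579, 0.2451, 0.1004]
tcp_rot: [[0.938, 0.004, -0.347], [0.347, 0.001, 0.938], [0.004, -1.0, -0.001]]
force: [4.1, -2.4, 2.4]
opening: 0.406
```

Emit:
drive_tool([
  {"dx":-0.033,"dy":0,"dz":-0.096,"wx":0,"wy":-0.056,"wz":0,"grip":30},
  {"dx":-0.033,"dy":0,"dz":-0.096,"wx":0,"wy":-0.056,"wz":0,"grip":30},
  {"dx":-0.033,"dy":0,"dz":-0.096,"wx":0,"wy":-0.056,"wz":0,"grip":30},
  {"dx":-0.033,"dy":0,"dz":-0.096,"wx":0,"wy":-0.056,"wz":0,"grip":30},
  {"dx":0,"dy":0,"dz":0,"wx":0,"wy":0,"wz":0,"grip":30},
  {"dx":0,"dy":0,"dz":0,"wx":0,"wy":0,"wz":0,"grip":30},
])

```text
time_s: 20.55
position: [0.4599, 0.2307, 0.1004]
tcp_rot: [[0.765, 0.003, -0.644], [0.644, 0.004, 0.765], [0.005, -1.0, 0.001]]
force: [1.8, 4.3, 2.5]
opening: 0.404
```

Run:
```python
from h import *
s=bot.read_state();t=np.array(s['position']);print(t,s['force'],s['moment'],s['opening'],np.round(s['joint_positions'],1))
w=t[:2]-np.array([.503,.2443]);print('r',np.hypot(*w),'arm deg',np.degrees(np.arctan2(w[1],w[0]))%360)
R=np.array(s['tcp_rot']);print('yaw',np.degrees(np.arctan2(R[1,0],R[0,0])))
```

```text
[0.45994615 0.23068775 0.10044219] [1.79641576 4.2743313  2.48928366] [ 0.8094744  -0.44740911 -0.36366438] 0.404166896708752 [ 14.1  34.8 105.    0.2  39.9 -26.2]
r 0.045154482782185784 arm deg 197.54528823286856
yaw 40.11951091156991
```

It has reached the stop: position (0.460, 0.231) matches the port, with a 4 N reaction in +y. Screwing clockwise (+wy) while following the thread down.

Emit:
drive_tool([
  {"dx":0,"dy":0.017,"dz":0,"wx":0,"wy":0.108,"wz":0,"grip":30},
  {"dx":0,"dy":0.017,"dz":0,"wx":0,"wy":0.108,"wz":0,"grip":30},
  {"dx":0,"dy":0.017,"dz":0,"wx":0,"wy":0.108,"wz":0,"grip":30},
  {"dx":0,"dy":0.017,"dz":0,"wx":0,"wy":0.108,"wz":0,"grip":30},
])

```text
time_s: 21.05
position: [0.4611, 0.2311, 0.0979]
tcp_rot: [[1.0, 0.006, -0.019], [0.019, 0.004, 1.0], [0.006, -1.0, 0.004]]
force: [4.2, 5.7, 1.1]
opening: 0.405
```

Emit:
drive_tool([
  {"dx":0,"dy":0.017,"dz":0,"wx":0,"wy":0.108,"wz":0,"grip":30},
  {"dx":0,"dy":0.017,"dz":0,"wx":0,"wy":0.108,"wz":0,"grip":30},
  {"dx":0,"dy":0.017,"dz":0,"wx":0,"wy":0.108,"wz":0,"grip":30},
  {"dx":0,"dy":0.017,"dz":0,"wx":0,"wy":0.108,"wz":0,"grip":30},
  {"dx":0,"dy":0.014,"dz":0,"wx":0,"wy":0.108,"wz":0,"grip":30},
  {"dx":0,"dy":0,"dz":0,"wx":0,"wy":0,"wz":0,"grip":30},
  {"dx":0,"dy":0,"dz":0,"wx":0,"wy":0,"wz":0,"grip":30},
])

```text
time_s: 21.92
position: [0.4624, 0.2306, 0.0946]
tcp_rot: [[0.679, 0.008, 0.734], [-0.734, 0.003, 0.679], [0.003, -1.0, 0.008]]
force: [5.7, 2.5, 0.1]
opening: 0.405
```

Run:
```python
from h import *
s=bot.read_state();print(s['position'],s['force'],s['moment'],s['opening'],np.round(s['joint_positions'],1))
R=np.array(s['tcp_rot']);print('yaw',np.degrees(np.arctan2(R[1,0],R[0,0])))
```

```text
[0.46241202 0.2305902  0.09459771] [5.733568   2.48037648 0.06650504] [ 0.59152886 -0.94191515 -0.0166831 ] 0.4051632749818522 [1.410e+01 3.550e+01 1.051e+02 1.000e-01 3.890e+01 6.120e+01]
yaw -47.208540166571424
```

Turned 87° and down 5.8 mm, but there's no clear end-stop torque yet. Nudging a little further to feel it.

Emit:
drive_tool([
  {"dx":0,"dy":0.003,"dz":0,"wx":0,"wy":0.04,"wz":0,"grip":30},
  {"dx":0,"dy":0,"dz":0,"wx":0,"wy":0.04,"wz":0,"grip":30},
  {"dx":0,"dy":0,"dz":0,"wx":0,"wy":0,"wz":0,"grip":30},
  {"dx":0,"dy":0,"dz":0,"wx":0,"wy":0,"wz":0,"grip":30},
])

```text
time_s: 22.42
position: [0.4613, 0.2313, 0.0946]
tcp_rot: [[0.583, 0.007, 0.812], [-0.812, 0.004, 0.583], [0.001, -1.0, 0.008]]
force: [3.5, 7.1, 1.6]
opening: 0.407
```

Run:
```python
from h import *
s=bot.read_state();print(s['position'],s['force'],s['moment'],s['opening'])
R=np.array(s['tcp_rot']);print('yaw',np.degrees(np.arctan2(R[1,0],R[0,0])))
```

```text
[0.46131404 0.23133458 0.09457073] [3.53042448 7.13104929 1.63745097] [ 1.18791182 -0.55197107  0.42747822] 0.4067868953336732
yaw -54.31697427351232
```

End-stop torque is now 0.43 N m, so the cap is home. Releasing, lifting straight up, and backing off so the camera can check.

Emit:
drive_tool([
  {"dx":0,"dy":0,"dz":0,"wx":0,"wy":0,"wz":0,"grip":45},
  {"dx":0,"dy":0,"dz":0,"wx":0,"wy":0,"wz":0,"grip":60},
  {"dx":0,"dy":0,"dz":0,"wx":0,"wy":0,"wz":0,"grip":60},
  {"dx":0,"dy":-0.3,"dz":0,"wx":0,"wy":0,"wz":0,"grip":60},
  {"dx":0,"dy":-0.8,"dz":0,"wx":0,"wy":0,"wz":0,"grip":60},
  {"dx":0,"dy":-0.9,"dz":0,"wx":0,"wy":0,"wz":0,"grip":60},
  {"dx":0,"dy":-0.9,"dz":0,"wx":0,"wy":0,"wz":0,"grip":60},
  {"dx":0,"dy":-0.9,"dz":0,"wx":0,"wy":0,"wz":0,"grip":60},
])

```text
time_s: 23.42
position: [0.4582, 0.2288, 0.2475]
tcp_rot: [[0.582, 0.0, 0.813], [-0.813, 0.0, 0.582], [0.0, -1.0, 0.0]]
force: [0.2, 0.9, 0.3]
opening: 0.689
```

Emit:
drive_tool([
  {"dx":0,"dy":-0.5,"dz":-0.5,"wx":0,"wy":-0.115,"wz":0,"grip":60},
  {"dx":0,"dy":0,"dz":-0.5,"wx":0,"wy":-0.115,"wz":0,"grip":60},
  {"dx":0,"dy":0,"dz":0,"wx":0,"wy":-0.115,"wz":0,"grip":60},
  {"dx":0,"dy":0,"dz":0,"wx":0,"wy":-0.115,"wz":0,"grip":60},
  {"dx":0,"dy":0,"dz":0,"wx":0,"wy":-0.115,"wz":0,"grip":60},
  {"dx":0,"dy":0,"dz":0,"wx":0,"wy":0,"wz":0,"grip":60},
  {"dx":0,"dy":0,"dz":0,"wx":0,"wy":0,"wz":0,"grip":60},
])

```text
time_s: 24.3
position: [0.4284, 0.2029, 0.266]
tcp_rot: [[0.999, 0.0, 0.048], [-0.048, 0.0, 0.999], [0.0, -1.0, 0.0]]
force: [0.8, 0.6, 0.3]
opening: 0.689
```

Run:
```python
from cap import *
capfit('c2',.091)
w=cv2.imread('pics/c2.png')
p,d,K,T=snap('side');C=cloud(d,K,T);h=cv2.cvtColor(p,cv2.COLOR_RGB2HSV)
m=(h[...,0]>14)&(h[...,0]<35)&(h[...,1]>110);s=np.zeros_like(m);s[255:295,338:362]=1;m&=s&(C[...,2]>.078)&(C[...,2]<.2)
for lo in(.08,.12):
    k=m&(C[...,2]>lo)&(C[...,2]<lo+.02);print(lo,C[k].mean(0).round(4))
b=cv2.cvtColor(p[130:370,220:460],cv2.COLOR_RGB2BGR)
cv2.imwrite('pics/final.png',np.hstack([cv2.resize(w[80:240,240:400],(400,400),interpolation=2),cv2.resize(b,(400,400),interpolation=2)]))
print(bot.read_state()['time_s'],bot.read_state()['force'])
```

```text
cap [0.4583 0.2334 0.091 ] [0.4583 0.2332 0.091 ] r px 18.86093521118164 ztop [0.0892 0.0902] cloud mid [0.4539 0.2455 0.2438]
0.08 [ 0.5566 -0.1734  0.0894]
0.12 [ 0.556  -0.1729  0.1322]
24.4 [ 0.17717412  0.89629654 -0.92369362]
```

View pics/final.png

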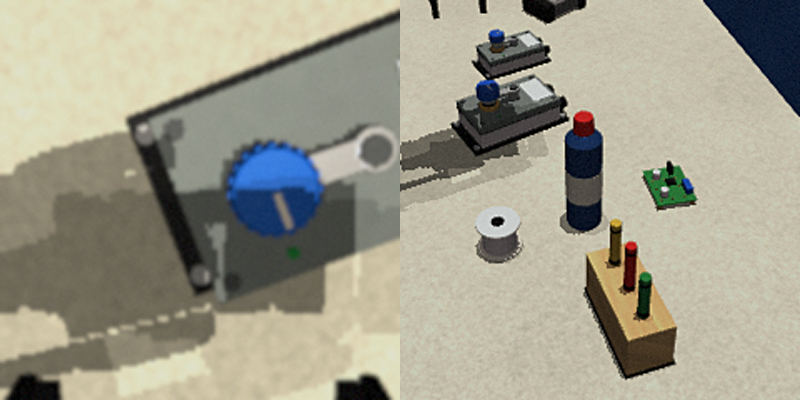

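The crop shows the cap over the port at (275,188), its mark turned about 90° clockwise, and the post at (375,148). The side view shows the stylus upright and everything else in place. The absolute cap position is about 2 mm off the port estimate, so I'll check the arm angle within this one image.

Run:
```python
from h import *
for f,cz in(('c2',.091),('c1',.097)):
    z=np.load(f+'.npz');p,d,K,T=z['p'],z['d'],z['K'],z['T'];C=cloud(d,K,T)
    m=((C[...,2]>.046)&(C[...,2]<.054)&(np.hypot(C[...,0]-.49,C[...,1]-.24)<.12)).astype('uint8')
    nn,lab,st,ce=cv2.connectedComponentsWithStats(m);i=1+st[1:,4].argmax();r=cv2.minAreaRect(C[lab==i][:,:2].astype('float32'));print(f,np.round(r[0],4),np.round(r[1],4),r[2])
    m2=(C[...,2]>.0705)&(C[...,2]<.08)&(np.hypot(C[...,0]-.503,C[...,1]-.2443)<.012);v,u=np.nonzero(m2)
    post=onz(K,T,u.mean(),v.mean(),.0725)[:2]
    h=cv2.cvtColor(p,cv2.COLOR_RGB2HSV);m=(h[...,0]>100)&(h[...,0]<130)&(h[...,1]>110)&(h[...,2]>40)&(np.hypot(C[...,0]-.46,C[...,1]-.245)<.06)&(C[...,2]>cz-.005)&(C[...,2]<.11)
    q=max(cv2.findContours(m.astype('uint8'),0,1)[0],key=cv2.contourArea);cap=onz(K,T,*cv2.fitEllipse(q)[0],cz)[:2]
    w=cap-post;print('post',post,'cap',cap,'r',np.hypot(*w),'arm',np.degrees(np.arctan2(w[1],w[0]))%360)
```

```text
c2 [0.4927 0.2413] [0.1505 0.0903] 18.15447998046875
post [0.50235076 0.24532897] cap [0.45834127 0.23297801] r 0.04570975030482359 arm 195.67641016875575
c1 [0.4926 0.2409] [0.1502 0.0904] 18.124191284179688
post [0.50279657 0.24480984] cap [0.45948248 0.25982231] r 0.045841955942852966 arm 160.8839095203302
```

In-image, the arm is 2.4° (0.043 rad) off closed. The method has about 2° of error, since it read the pre-swing arm angle 2.7° away from the grip pose. The cap's 6.2 mm drop means the plug is inside the bore, which limits the swing to about 0.033 rad, under the 0.06 limit. Handing in.

```bash
python3 -c "
from rig import workorder;print(workorder.hand_in())"
```

```text
the job is handed in; nothing more can be done
None
```

The job is handed in at about 24 s of the 72 s; the hand-in reports no verdict, so what follows rests on my own checks.

**What I did**
- **Reset:** I took the stylus from its hole and passed it through the port without moving the cap. I pressed the button for about 1.5 s at 10–14 N, with the tip at about 40 mm. Full press takes 4 N.
- **Stylus:** I put it back in the same hole before closing the cap.
- **Cap:** I gripped it, swung it about 40° onto its stop, and turned it clockwise until the end stop resisted at 0.43 N m.

**Last checks**
- **Cap height:** The top dropped 6.2 mm against 6 mm nominal, so it is home.
- **Stylus position:** It stands upright and seated, with its handle top at about 0.14 m.
- **Other objects:** The can, spool, board and screwdrivers look unmoved in the last picture. I did not measure them again.
- **Gripper:** It is clear of everything.

**Check that disagreed:** After release, the image-based arm angle read about 0.043 rad from closed, and the cap position alone suggested up to 0.059 rad. The limit is 0.06 rad. That method was 2–3° off on an earlier arm angle. With the cap home, the plug's clearance in the bore allows only about 0.033 rad, so I accepted it without a corrective push.

I viewed 9 pictures.

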